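# Set a gluing press on a wooden cube and lock it

### The job

The little gluing press is to hold the wooden cube on its platen while the glue sets. Loosen the lock ring by swinging its lever well over counter-clockwise (seen from above), turn the bar handle clockwise until the foot presses the cube with about 40 N (never more than 95 N), then swing the lever back clockwise until the lock ring is fully tight again, so that the cube stays held. Do not force the handle round while the ring is tight, and leave the other things on the table where they are.

Things in the scene. Friction and masses are not known exactly. Their poses are not given: they have to be found in the camera images.
- screw_axis (a point): point on the vertical axis of the press's screw, 100 mm above the table; x points from the screw to the press's wooden column, z up. The press is fixed: wooden base 176 x 110 x 16 mm, aluminium platen 50 x 50 mm, top 20 mm above the table; column with a dark steel arm 98 mm high. Nothing on it is higher than the bar handle (162 mm).
- pin_center (a point): grip point on the upright pin of the lock ring's lever, on the pin's axis, 132 mm above the table. Round steel pin, 14 mm in diameter, from 108 to 148 mm height, 78 mm from the screw axis; the flat lever under it is 12 mm wide, its top 108 mm high. Moving the lever takes 5 N at the pin, rising from 0.4 rad to 10 N at 0 (tight).
- lock_ring (a joint): angle of the ribbed lock ring (48 mm across, on the arm) with its lever, rad: 0 = fully tight at its stop, growing counter-clockwise seen from above as it loosens, stop at 1.4. At 0 the lever points 140 degrees counter-clockwise from screw_axis's x. It stays where it is left; clamps the screw below 0.4 rad, frees it wholly above 0.45; counts as tight below 0.1.
- adjuster: wooden bar handle on top of the screw: flat bar 54 mm long (its x axis), 14 mm thick (y), 30 mm high, spanning 130 to 160 mm above the table. Origin on the screw axis, 147 mm above the table. It keeps this height. Turning it clockwise seen from above lowers the foot 4 mm per radian (25 mm per turn), turning it back raises it.
- handle_grip (a point): same point and axes as adjuster. How the handle feels: with the ring loose it takes 0.28 N m to turn freely (a little less is felt standing still), and each newton of the foot on the cube adds about 0.004 N m (0.44 N m at 40 N). After first touch it takes about 0.25 rad to reach 40 N, 0.45 rad to reach 70 N. It stays where it is left; with the ring tight it is clamped.
- press_foot: round steel spindle of the press, 18 mm in diameter, which moves straight down and up without turning; origin at the centre of its lower end. The foot, a steel disc 30 mm in diameter screwed into it, stands out 7 to 11 mm below this origin (set differently each time, and rigid), so that it starts 2.3 to 7.9 mm above the cube.
- block_center (a point): centre of the plain wooden cube, 30 x 30 x 30 mm, that stands loose on the platen under the foot (its top is 50 mm above the table); axes along its edges.
- block: the same wooden cube; origin at the centre of its underside.
- eraser: bystander: eraser in a card sleeve, 22 x 45 x 13 mm, on the table beside the press; origin under its centre.
- cap_white: bystander: white bottle cap, 32 mm across, 13 mm high, on the table beside the press; origin under its centre.
- pencil_stub: bystander: short pencil, 76 mm long, 10 mm thick, on the table beside the press; origin under its centre.
Not all that is in view belongs to the job. Several things have the shape of the block; the one meant has the colours described above.

How it is judged:
On the way, in this order (a step that is already met when the one before it is completed fails the run):
1. the lock ring is loosened by more than 0.6 rad (value of joint lock_ring above 0.6 rad), for 0.1 s.
2. with the ring loose, the foot presses the cube with 20 to 75 N (value of joint lock_ring above 0.45 rad and contact force between press_foot and block between 20 and 75 N and horizontal distance between block_center and screw_axis below 0.01 m and angle between block_center's own z axis and vertical below 0.12 rad), for 0.3 s.
3. the lock ring is tight again (below 0.1 rad) (value of joint lock_ring below 0.1 rad), for 0.2 s.
At the end, for the whole second after the job is handed in: The lock ring is tight (below 0.1 rad), the foot presses the cube with 20 to 75 N, the cube stands upright (within 0.12 rad) within 10 mm of the screw axis, and everything is at rest (value of joint lock_ring below 0.1 rad and contact force between press_foot and block between 20 and 75 N and angular speed of adjuster below 0.05 rad/s and linear speed of block below 0.01 m/s and horizontal distance between block_center and screw_axis below 0.01 m and angle between block_center's own z axis and vertical below 0.12 rad); the robot touches nothing.
It fails at once if the foot presses the cube with more than 95 N (contact force between press_foot and block above 95 N).
It fails at once if the bar handle is forced round while the ring is tight (faster than 0.3 rad/s below 0.2 rad) (value of joint lock_ring below 0.2 rad and angular speed of adjuster above 0.3 rad/s).
It fails at once if a bystander is moved by more than 20 mm (distance of any of eraser, cap_white, pencil_stub from where it was at the start of the episode above 0.02 m).
It also fails if it takes over 72 s, if anything falls off the work surface, if the arm or the gripper's body presses on something with over 40 N, if the wrist force passes 120 N, or if a joint passes its speed limit or range.

### The arm

A 7-joint arm with a two-finger parallel gripper is mounted at the origin on a cart in front of the work surface, level with it; the furniture and walls round the work are solid. World frame = base frame: x ahead of the robot, y to its left, z up, the work surface at z = 0. Lengths are in m, angles in rad, forces in N, time in s.
With the tool pointing down it reaches from about 0.4 to 0.875 m from the base axis. Payload 6.5 kg.
Tool frame: the origin (TCP) lies midway between the tips of the shut fingers; the grasp point (between the pads) lies 19 mm behind it; z points along the fingers, y is the line along which they close (so a half turn about z gives the same grasp; the last joint's range is limited). The gripper opens to 88 mm and grips with 3 to 60 N. Pads are 18 mm wide; open, the fingers measure 123 mm over their backs; the gripper's body (75 mm by 187 mm) begins 45 mm behind the grasp point.
Start: joints at [-1.177, 0.536, -0.004, 1.538, 0.003, 1.067, -0.071], TCP at [0.288, 0.582, 0.239] pointing down, gripper open.
Joint ranges: [-2.7, 2.7], [-0.37, 2.16], [-1.27, 1.26], [0.24, 2.4], [-1.31, 4.45], [0.19, 1.91], [-2.76, 2.76]. Speed limits (rad/s): [2.39, 2.39, 3.14, 3.14, 3.14, 3.14, 3.14].

### API

Orientations are given as a unit quaternion [w, x, y, z].
In Python, from rig import arm, vision, masks_of gives the robot as it stands. The module is installed in compiled form; this text tells all that it offers.
- The arm moves only by the shell command python3 -m pendant 'ROWS' [FORCE]. ROWS is JSON, a list of rows, each a list of 3 entries, a list of its own where there are three numbers: the closure in counts, from 0 (fully open) to 255 (shut), then the shift along the tool's x, y, z in mm, then the turn, a rotation vector about the tool's x, y, z in degrees. A call has exactly 5 rows; each row shifts and turns the commanded pose from where the row before left it, along the tool's axes as they then stand; what a row does not reach is not made up. A row lasts 1/8 s, in which the tool goes at most 62.5 mm and 10.7 degrees, less where a joint would pass 70% of its speed; a pose out of reach is approached as far as the arm can. A call with a gripper value outside its range is refused whole. The fingers move at their own pace and stop on an object; FORCE is the grip in N (left out, the last holds). Time passes only in rows, so rows that do not move let the fingers close, or fill a call up. It gives the time, the measured TCP pose, the force, the opening and the grip force at its end, in the units of the state.
- arm.sense(): the state, without advancing time (a new reading comes with each control period).
- vision.read_camera(name): name is "side" or "top" or "wrist"; returns a dict with "color" (420x560x3 uint8, red, green, blue), "K" (3x3 intrinsics, pixels), "k1" (the pictures are not rectified: a ray, as slopes to the right and down, at radius r is drawn at 1 + k1 r^2 times it, then the intrinsics apply), "cam_to_world" (4x4, takes a point from camera to world coordinates); the wrist camera has in their place "T_tool_cam" (4x4, takes a point from camera to tool coordinates, whose origin is the TCP and whose axes are the flange's). Camera axes: x right, y down, z forward; pixel columns grow to the right and rows downward; lengths in m; the calibration is good to about 2 mm. A picture is of the moment at which its call begins: read the wrist's pose just before it. There is no depth.
- arm.close_job(): hands the job in; it is judged then, once.
Trained networks look in the newest picture that a camera, given by its name, has taken for a name from the list of things; names that differ only in an ending like _2 or _b are one class to them, and where a whole thing is asked for, a point or a joint stands for the part that bears it (a point fixed in the world has none). Each returns a list of dicts, best first, with "conf" (0 to 1); they miss things now and then, are a little off and sometimes report something else, mostly with a low value. They report only what shows in the picture. A call takes as long as a camera call. They do not tell look-alikes from the thing itself.
- masks_of(label, camera): "region" (420x560 bool, what is visible of it) and "rect" ([left, top, width, height] in pixels, round what is visible of it).
The state is a dict: "t": time; "joints": joint angles; "qd": joint speeds; "tau": joint torques, N m; "ee_pos": TCP position; "tool_rot": TCP orientation; "contact_force": force on the tool from outside, world axes, zero at the start; "wrist_torque": the same for the moment, N m; "width": finger opening in m; "finger_force": force on a finger pad.
Only numpy, scipy, OpenCV 4.12 (cv2) and the standard library are available. Lean on these libraries where they do the work, as an engineer would, in place of code of your own. Each camera call takes 0.05 s, during which the arm holds its last target. There are 200 camera calls.

## Working session

There is one attempt and no reset: what is moved stays moved. The work goes in short steps, Python scripts to look and compute and a shell command to move; the robot and the scene stay as the last step left them, time stands still between calls to the robot, and variables do not carry over. Pictures are saved under pics/ and viewed, at most 10 in all, crops included, and the job is handed in when it is done.

```bash
mkdir -p pics; cat > h.py <<'E'
import numpy as np, cv2
from rig import arm, vision, masks_of
from scipy.spatial.transform import Rotation as R
def quat(q): return R.from_quat([q[1],q[2],q[3],q[0]])
def save(c,n): cv2.imwrite('pics/'+n,cv2.cvtColor(c,cv2.COLOR_RGB2BGR))
def c2w(im,s=None):
    if 'cam_to_world' in im: return np.array(im['cam_to_world'])
    T=np.eye(4);T[:3,:3]=quat(s['tool_rot']).as_matrix();T[:3,3]=s['ee_pos'];return T@np.array(im['T_tool_cam'])
def ray(im,T,u,v):
    K=np.array(im['K']);d=np.array([(u-K[0,2])/K[0,0],(v-K[1,2])/K[1,1]]);x=d.copy()
    for _ in range(20): x=d/(1+im['k1']*(x@x))
    return T[:3,3],T[:3,:3]@np.array([x[0],x[1],1])
def atz(im,T,u,v,z):
    o,d=ray(im,T,u,v);return o+d*(z-o[2])/d[2]
def proj(im,T,p):
    q=np.linalg.inv(T)@np.append(p,1);x=q[:2]/q[2];x=x*(1+im['k1']*(x@x));K=np.array(im['K'])
    return K[0,0]*x[0]+K[0,2],K[1,1]*x[1]+K[1,2]
E
python3 - <<'E'
from h import *
s=arm.sense();print(s)
for c in ['top','side']:
    im=vision.read_camera(c);save(im['color'],c+'0.png');T=c2w(im);print(c,im['K'],im['k1'],T.round(3))
    for n in ['pin_center','adjuster','lock_ring','press_foot','block','eraser','cap_white','pencil_stub']:
        for m in masks_of(n,c)[:3]:
            v,u=np.nonzero(m['region']);print(n,round(m['conf'],2),[round(x) for x in m['rect']],u.mean().round(),v.mean().round())
E
```

```text
{'t': 0.0, 'joints': array([-1.17724105,  0.53717506, -0.00445634,  1.53882458,  0.00260321,
        1.06725318, -0.07120553]), 'qd': array([-0.00195547, -0.00029773, -0.00037214, -0.00070696,  0.0008316 ,
        0.00130757, -0.00108164]), 'tau': array([-7.79682955e-05, -5.70969558e+01,  9.90988724e-01, -2.51594818e+01,
       -5.61985548e-02,  1.80187484e-02,  1.51185291e-04]), 'ee_pos': array([0.28817057, 0.58198257, 0.23785205]), 'tool_rot': array([-1.31821528e-04,  2.27817855e-01,  9.73703415e-01, -8.16611046e-04]), 'contact_force': array([0.68848818, 0.31338162, 0.01467614]), 'wrist_torque': array([ 0.0135374 , -0.01527341, -0.00732009]), 'finger_force': 0.0, 'width': 0.08811582094510324}
top [[386.71822957   0.         278.60904826]
 [  0.         386.71822957 206.0084273 ]
 [  0.           0.           1.        ]] -0.015448631116802728 [[ 0.003 -0.991  0.132  0.491]
 [-1.    -0.001  0.014  0.032]
 [-0.014 -0.132 -0.991  0.949]
 [ 0.     0.     0.     1.   ]]
pin_center 0.97 [311, 210, 39, 45] 329.0 231.0
adjuster 0.67 [332, 209, 22, 20] 341.0 220.0
lock_ring 0.81 [307, 211, 
[... 363 characters left out ...]
.        ]] -0.12827701685854584 [[ 1.    -0.008  0.011  0.572]
 [-0.013 -0.473  0.881 -0.713]
 [-0.002 -0.881 -0.473  0.499]
 [ 0.     0.     0.     1.   ]]
pin_center 0.63 [231, 199, 58, 57] 258.0 233.0
adjuster 0.93 [260, 205, 28, 36] 274.0 222.0
lock_ring 0.76 [234, 207, 57, 44] 260.0 235.0
lock_ring 0.47 [258, 273, 27, 20] 272.0 283.0
press_foot 0.69 [266, 273, 17, 2] 274.0 271.0
block 0.63 [263, 269, 23, 25] 271.0 282.0
block 0.62 [214, 236, 21, 23] 223.0 249.0
eraser 0.68 [268, 320, 26, 23] 282.0 332.0
eraser 0.34 [232, 202, 57, 52] 260.0 234.0
pencil_stub 0.76 [327, 321, 8, 35] 331.0 337.0
pencil_stub 0.66 [233, 205, 57, 48] 260.0 234.0
pencil_stub 0.31 [268, 320, 26, 23] 282.0 331.0
```

```bash
python3 - <<'E'
import cv2,numpy as np
a=cv2.imread('pics/top0.png')[150:300,220:420];b=cv2.imread('pics/side0.png')[170:380,180:380]
a=cv2.resize(a,None,fx=2,fy=2,interpolation=3)
a=cv2.resize(cv2.imread('pics/top0.png')[160:300,250:410],None,fx=2.5,fy=2.5,interpolation=3)
b=cv2.resize(b,None,fx=2,fy=2,interpolation=3)
c=np.zeros((420,800,3),np.uint8);c[:350,:400]=a;c[:420,400:]=b;cv2.imwrite('pics/c0.png',c)
E
```

```text
(no output)
```

View pics/c0.png

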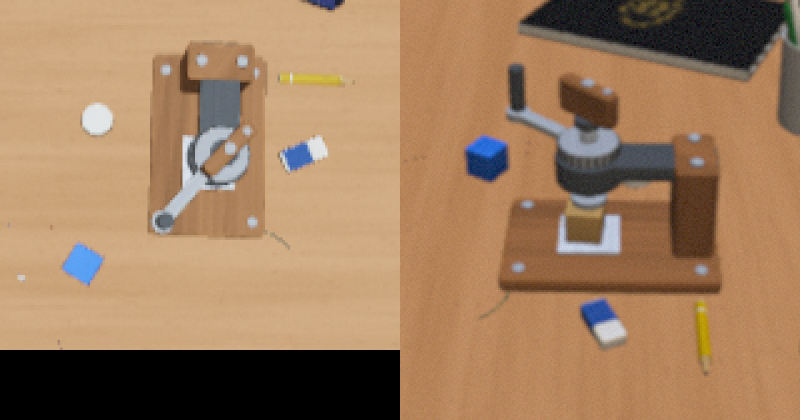

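View pics/side0.png

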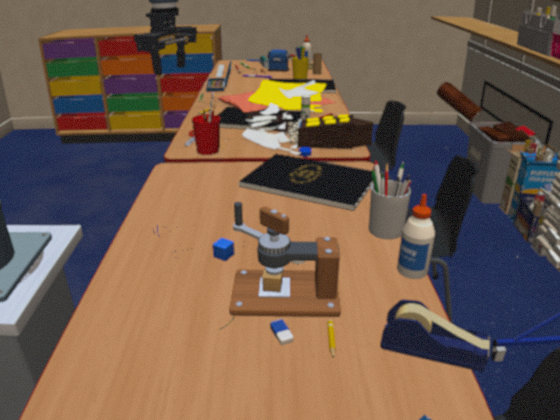

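The top view shows the press with the column away from the robot: handle at about (342,220), pin at (316,248). The side view shows the wooden cube on the platen at (272,283). It could be confused with the blue cube at (223,249); the wooden one under the foot is meant.

```bash
python3 - <<'E'
from h import *
s=arm.sense();im=vision.read_camera('top');T=c2w(im);si=vision.read_camera('side');S=c2w(si)
P=lambda x,y:(250+x/2.5,160+y/2.5)
print('handle',atz(im,T,*P(230,149),.162)); print('pin',atz(im,T,*P(164,221),.148))
print('ring',atz(im,T,*P(221,155),.108))
for p in [(166,69),(252,222)]: print('base screw',atz(im,T,*P(*p),.016))
print('col screws',[atz(im,T,*P(*p),.11).round(3) for p in [(202,61),(242,61)]])
print('handle ends',atz(im,T,*P(247,130),.16),atz(im,T,*P(212,170),.16))
Q=lambda x,y:(180+(x-400)/2,170+y/2)
print('side pin',atz(si,S,*Q(516,68),.148),'handle',atz(si,S,*Q(588,84),.161),'cube top front',atz(si,S,*Q(586,208),.05))
print('side base screws',[atz(si,S,*Q(*p),.016).round(3) for p in [(527,205),(518,268),(701,270)]])
E
```

```text
handle [ 0.56761769 -0.08643809  0.162     ]
pin [ 0.50939727 -0.03319952  0.148     ]
ring [ 0.56764103 -0.08661071  0.108     ]
base screw [ 0.66045032 -0.04727448  0.016     ]
base screw [ 0.51171356 -0.12809483  0.016     ]
col screws [array([ 0.651, -0.071,  0.11 ]), array([ 0.651, -0.106,  0.11 ])]
handle ends [ 0.58347879 -0.10095325  0.16      ] [ 0.5505873  -0.07175315  0.16      ]
side pin [ 0.51352328 -0.03851993  0.148     ] handle [ 0.57137932 -0.09034784  0.161     ] cube top front [ 0.56894418 -0.09461598  0.05      ]
side base screws [array([ 0.517, -0.043,  0.016]), array([ 0.515, -0.128,  0.016]), array([ 0.659, -0.132,  0.016])]
```

```bash
python3 -m pendant '[[0,[0,0,0],[0,0,8]],[0,[0,0,0],[0,0,8]],[0,[-41,-22,0],[0,0,0]],[0,[-41,-22,0],[0,0,0]],[0,[-41,-22,0],[0,0,0]]]' 20
for i in 1 2; do :; done
python3 -m pendant '[[0,[-41,-22,0],[0,0,0]],[0,[-41,-22,0],[0,0,0]],[0,[-41,-22,0],[0,0,0]],[0,[-41,-22,0],[0,0,0]],[0,[-41,-22,0],[0,0,0]]]'
python3 -m pendant '[[0,[-41,-22,0],[0,0,0]],[0,[-41,-22,0],[0,0,0]],[0,[-41,-22,0],[0,0,0]],[0,[-41,-22,0],[0,0,0]],[0,[0,0,0],[0,0,0]]]'
python3 - <<'E'
from h import *
s=arm.sense();im=vision.read_camera('wrist');save(im['color'],'w1.png')
print(s['t'],s['ee_pos'],s['tool_rot'],s['joints'].round(2));print(np.array(im['T_tool_cam']).round(3))
T=c2w(im,s)
for p in [(.511,-.036,.148),(.569,-.088,.162)]: print(proj(im,T,p))
for n in ['pin_center','adjuster']:
    for m in masks_of(n,'wrist')[:3]: print(n,m['conf'],m['rect'])
E
```

```text
t: 1.62
ee_pos: [0.3353, 0.4495, 0.2388]
tool_rot: [0.0, 0.361, 0.933, 0.0]
contact_force: [-0.1, 1.0, 0.1]
width: 0.0882
finger_force: 0.0
t: 2.25
ee_pos: [0.4128, 0.2301, 0.239]
tool_rot: [0.0, 0.361, 0.933, 0.0]
contact_force: [1.5, 0.9, 0.2]
width: 0.0883
finger_force: 0.0
t: 2.88
ee_pos: [0.4752, 0.0523, 0.239]
tool_rot: [0.001, 0.364, 0.931, -0.0]
contact_force: [-1.3, 1.0, 0.1]
width: 0.0882
finger_force: 0.0
2.875 [0.47518543 0.05233428 0.2390474 ] [ 7.07539213e-04  3.64158889e-01  9.31336513e-01 -3.19463108e-04] [-0.46  0.24  0.29  1.99 -0.09  0.91  0.71]
[[-0.    -0.949 -0.315  0.083]
 [ 1.    -0.001  0.001 -0.002]
 [-0.001 -0.315  0.949 -0.146]
 [ 0.     0.     0.     1.   ]]
(np.float64(231.38492732630192), np.float64(312.8656697298668))
(np.float64(234.40871987451254), np.float64(396.0361943434988))
pin_center 0.59 [224.5, 273.6, 34.3, 59.0]
adjuster 0.72 [202.3, 323.1, 17.8, 9.9]
adjuster 0.62 [229.6, 367.1, 21.8, 46.1]
```

View pics/w1.png

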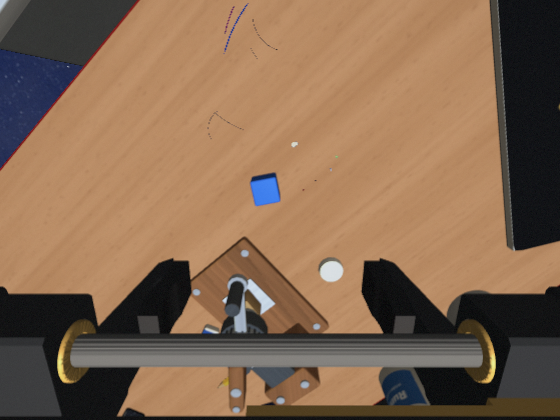

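The wrist picture shows the pin top near (233,312), as predicted, and the handle at (236,390). The blue cube at (265,190) is a decoy.

```bash
python3 -m pendant '[[60,[-30,-14,0],[0,0,0]],[60,[-30,-14,0],[0,0,0]],[60,[-26,-12,-0],[0,0,0]],[60,[0,0,25],[0,0,0]],[60,[0,0,0],[0,0,0]]]' 20
python3 - <<'E'
from h import *
s=arm.sense();im=vision.read_camera('wrist');c=im['color'];T=c2w(im,s);save(c[200:],'w2.png')
print(s['ee_pos'],s['tool_rot'],s['width'],proj(im,T,(.511,-.036,.148)))
for p in [(.511,-.036,.148)]: 
  R_=T; print((quat(s['tool_rot']).inv().apply(np.array(p)-s['ee_pos'])*1000).round(1))
for m in masks_of('pin_center','wrist')[:2]: print(m['conf'],m['rect'])
E
```

```text
t: 3.65
ee_pos: [0.5096, -0.03, 0.2124]
tool_rot: [-0.002, 0.36, 0.933, -0.0]
contact_force: [-0.5, 0.4, -1.0]
width: 0.0673
finger_force: 0.0
[ 0.50960361 -0.02997685  0.21242563] [-1.73019476e-03  3.60171033e-01  9.32884562e-01 -4.76340136e-04] 0.06728585456158795 (np.float64(274.02259694091504), np.float64(238.45141456741223))
[-5.3 -3.4 64.4]
0.62 [245.5, 204.6, 61.1, 115.6]
0.41 [263.0, 283.5, 27.0, 51.6]
```

View pics/w2.png

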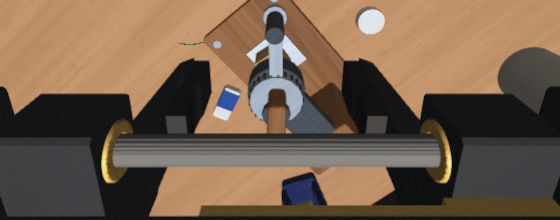

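The pin top is at about (275,237) in the full picture, against a prediction of (274,238). I go down and grip.

```bash
python3 -m pendant '[[60,[-4,-3,30],[0,0,0]],[60,[0,0,35],[0,0,0]],[60,[0,0,32],[0,0,0]],[60,[0,0,0],[0,0,0]],[60,[0,0,0],[0,0,0]]]' 20
python3 -m pendant '[[200,[0,0,0],[0,0,0]],[200,[0,0,0],[0,0,0]],[200,[0,0,0],[0,0,0]],[200,[0,0,0],[0,0,0]],[200,[0,0,0],[0,0,0]]]' 20
python3 -c "
from h import *
s=arm.sense();print(s['ee_pos'],s['tool_rot'],s['width'],s['finger_force'],s['contact_force'])"
```

```text
t: 4.38
ee_pos: [0.5129, -0.036, 0.1182]
tool_rot: [0.001, 0.361, 0.933, 0.0]
contact_force: [0.6, -0.5, 0.2]
width: 0.0672
finger_force: 0.0
t: 5.0
ee_pos: [0.5118, -0.0365, 0.1167]
tool_rot: [0.0, 0.361, 0.933, -0.0]
contact_force: [-0.2, 0.2, 0.3]
width: 0.02
finger_force: 0.0
[ 0.51183025 -0.0364679   0.11673857] [ 8.28626729e-06  3.61157946e-01  9.32504658e-01 -1.12843436e-05] 0.01995324304952407 0.0 [-0.15808401  0.24768734  0.33562873]
```

```bash
python3 -m pendant '[[235,[0,0,0],[0,0,0]],[235,[0,0,0],[0,0,0]],[235,[0,0,0],[0,0,0]],[235,[0,-4,0],[0,0,-3]],[235,[-0.2,-4.1,0],[0,0,-3]]]' 25
python3 -c "
from h import *
s=arm.sense();print(s['ee_pos'],s['tool_rot'],s['width'],s['finger_force'],s['contact_force'])"
python3 -m pendant '[[235,[-0.4,-8.2,0],[0,0,-6]],[235,[-0.4,-8.2,0],[0,0,-6]],[235,[-0.4,-8.2,0],[0,0,-6]],[235,[-0.4,-8.2,0],[0,0,-6]],[235,[0,0,0],[0,0,0]]]'
python3 -c "
from h import *
s=arm.sense();p=s['ee_pos']-[.569,-.088,0];print(p,np.hypot(*p[:2]),np.degrees(np.arctan2(p[1],p[0])),s['tool_rot'],s['joints'])"
```

```text
t: 5.62
ee_pos: [0.5073, -0.0423, 0.1168]
tool_rot: [0.001, 0.311, 0.95, 0.0]
contact_force: [2.4, 1.9, -2.7]
width: 0.0132
finger_force: 25.0
[ 0.50733499 -0.04234058  0.11679888] [6.24073084e-04 3.10834186e-01 9.50463894e-01 3.25013143e-04] 0.013180184426479303 25.000436045229435 [ 2.39310862  1.88387075 -2.74974779]
t: 6.25
ee_pos: [0.4949, -0.0728, 0.1168]
tool_rot: [0.002, 0.107, 0.994, 0.0]
contact_force: [5.7, 0.3, -6.0]
width: 0.0134
finger_force: 25.0
[-0.07408434  0.01521438  0.11683291] 0.07563046125939593 168.39477198986376 [1.94341754e-03 1.07040063e-01 9.94252808e-01 4.16147092e-05] [-0.06400225  0.46780839  0.1491602   2.03139556 -0.11144508  0.64596058
  1.51450119]
```

```bash
python3 -m pendant '[[235,[-0.4,-8.2,0],[0,0,-6]],[235,[-0.4,-8.2,0],[0,0,-6]],[235,[-0.4,-8.2,0],[0,0,-6]],[235,[-0.4,-8.2,0],[0,0,-6]],[235,[-0.4,-8.2,0],[0,0,-6]]]'
python3 -m pendant '[[235,[0,0,0],[0,0,0]],[235,[0,0,0],[0,0,0]],[60,[0,0,0],[0,0,0]],[60,[0,0,0],[0,0,0]],[60,[0,0,0],[0,0,0]]]'
python3 -c "
from h import *
s=arm.sense();p=s['ee_pos']-[.569,-.088,0];print(p,np.hypot(*p[:2]),np.degrees(np.arctan2(p[1],p[0])),s['tool_rot'],s['joints'],s['width'])"
```

```text
t: 6.88
ee_pos: [0.4979, -0.1105, 0.1168]
tool_rot: [0.003, -0.156, 0.988, 0.001]
contact_force: [8.9, 7.7, -9.7]
width: 0.0135
finger_force: 25.0
t: 7.5
ee_pos: [0.4944, -0.1132, 0.1167]
tool_rot: [-0.0, -0.153, 0.988, -0.0]
contact_force: [-0.4, 0.8, -0.1]
width: 0.0413
finger_force: 0.0
[-0.07456882 -0.02523805  0.11668722] 0.07872399676735266 -161.30144534369867 [-3.27125770e-04 -1.53272251e-01  9.88183943e-01 -6.80487952e-05] [ 0.12019607  0.47641604  0.01998272  2.00444056 -0.01439955  0.66145512
  2.02787632] 0.0412581839385188
```

```bash
python3 -m pendant '[[60,[0,0,-40],[0,0,0]],[60,[0,0,-40],[0,0,0]],[60,[-39,1,0],[0,0,0]],[60,[-39,1,0],[0,0,0]],[60,[0,0,0],[0,0,10]]]' 
python3 -m pendant '[[60,[0,0,0],[0,0,10]],[60,[0,0,0],[0,0,10]],[60,[0,0,0],[0,0,10]],[60,[0,0,0],[0,0,10]],[60,[0,0,0],[0,0,10]]]' 
python3 -m pendant '[[60,[0,0,0],[0,0,0]],[60,[0,0,0],[0,0,0]],[60,[0,0,0],[0,0,0]],[60,[0,0,0],[0,0,0]],[60,[0,0,0],[0,0,0]]]' 
python3 - <<'E'
from h import *
s=arm.sense();im=vision.read_camera('wrist');c=im['color'];T=c2w(im,s);save(cv2.resize(c[130:350,140:420],None,fx=2.5,fy=2.5),'w3.png')
print(s['ee_pos'],s['tool_rot'],s['width'],s['joints'].round(2),s['wrist_torque'])
for p in [(.569,-.088,.162),(.589,-.106,.16),(.549,-.07,.16)]: u,v=proj(im,T,p);print((u-140)*2.5,(v-130)*2.5)
E
```

```text
t: 8.12
ee_pos: [0.5707, -0.0858, 0.1968]
tool_rot: [0.001, -0.066, 0.998, 0.0]
contact_force: [-0.9, 0.2, 0.2]
width: 0.0677
finger_force: 0.0
t: 8.75
ee_pos: [0.5682, -0.0875, 0.1967]
tool_rot: [-0.0, 0.364, 0.931, -0.0]
contact_force: [-0.5, 0.8, 0.4]
width: 0.0677
finger_force: 0.0
t: 9.38
ee_pos: [0.5686, -0.0875, 0.1967]
tool_rot: [-0.0, 0.361, 0.933, -0.0]
contact_force: [0.8, 0.2, -0.2]
width: 0.0672
finger_force: 0.0
[ 0.56855979 -0.08746976  0.19671169] [-2.42422381e-05  3.61021013e-01  9.32557681e-01 -6.41401640e-06] 0.06717382547236764 [-0.12  0.47  0.26  1.79 -0.15  0.9   1.04] [ 0.00382375  0.00045656 -0.02160653]
347.7711097652147 300.6529844711415
348.02682303771587 392.2577392264944
347.3269653217915 193.86959122034676
```

View pics/w3.png

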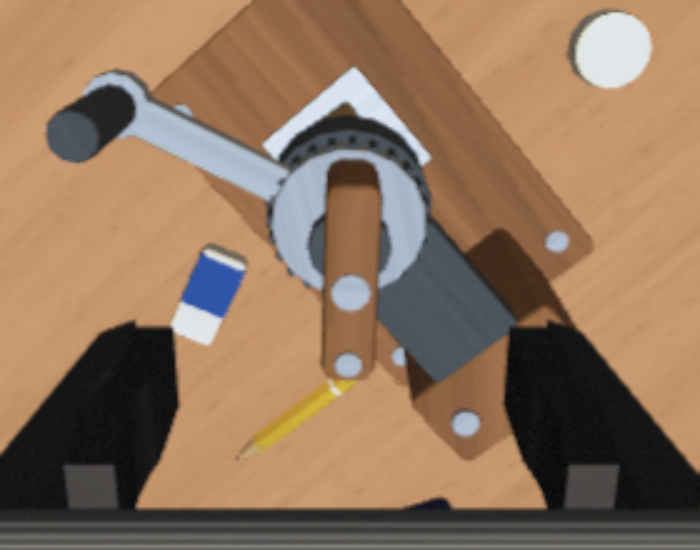

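The picture shows the handle axle at (351,293) in the crop, within 1–2 mm of the prediction. The bar lies along the tool's x and the fingers straddle it. I go down and grip.

```bash
python3 -m pendant '[[60,[1,0.5,34],[0,0,0]],[60,[0,0,34],[0,0,0]],[60,[0,0,0],[0,0,0]],[235,[0,0,0],[0,0,0]],[235,[0,0,0],[0,0,0]]]' 60
python3 -m pendant '[[235,[0,0,0],[0,0,0]],[235,[0,0,0],[0,0,0]],[235,[0,0,0],[0,0,0]],[235,[0,0,0],[0,0,0]],[235,[0,0,0],[0,0,0]]]' 
cat > st.py <<'E'
from h import *
s=arm.sense();q=s['tool_rot'];x=quat(q).apply([1,0,0]);print('yaw %.2f tz %.3f'%(np.degrees(np.arctan2(x[1],x[0])),s['wrist_torque'][2]),'w',s['width'].round(4),s['ee_pos'].round(4),'F',s['contact_force'].round(1),s['finger_force'],'j7',s['joints'][6].round(2),s['wrist_torque'].round(2))
E
python3 st.py
python3 -m pendant '[[235,[0,0,0],[0,0,4]],[235,[0,0,0],[0,0,4]],[235,[0,0,0],[0,0,4]],[235,[0,0,0],[0,0,4]],[235,[0,0,0],[0,0,4]]]'; python3 st.py
```

```text
t: 10.05
ee_pos: [0.5693, -0.0865, 0.1303]
tool_rot: [0.001, 0.361, 0.932, 0.0]
contact_force: [0.2, 0.3, -0.2]
width: 0.0497
finger_force: 0.0
t: 10.68
ee_pos: [0.5695, -0.0852, 0.1292]
tool_rot: [0.001, 0.361, 0.933, 0.001]
contact_force: [3.9, 3.2, 1.5]
width: 0.0196
finger_force: 60.0
t: 11.3
ee_pos: [0.5697, -0.085, 0.1292]
tool_rot: [0.001, 0.518, 0.856, 0.001]
contact_force: [4.0, 3.8, -0.1]
width: 0.0198
finger_force: 60.0Traceback (most recent call last):
  File "st.py", line 2, in <module>
    s=arm.sense();q=s['tool_rot'];x=quat(q).apply([1,0,0]);print('yaw %.2f tz %.3f'%(np.degrees(np.arctan2(x[1],x[0])),s['wrist_torque'][2]),'w',s['width'].round(4),s['ee_pos'].round(4),'F',s['contact_force'].round(1),s['finger_force'],'j7',s['joints'][6].round(2),s['wrist_torque'].round(2))
                                                                                                                                                 ^^^^^^^^^^^^^^^^
AttributeError: 'float' object has no attribute 'round'
Traceback (most recent call last):
  File "st.py", line 2, in <module>
    s=arm.sense();q=s['tool_rot'];x=quat(q).apply([1,0,0]);print('yaw %.2f tz %.3f'%(np.degrees(np.arctan2(x[1],x[0])),s['wrist_torque'][2]),'w',s['width'].round(4),s['ee_pos'].round(4),'F',s['contact_force'].round(1),s['finger_force'],'j7',s['joints'][6].round(2),s['wrist_torque'].round(2))
                                                                                                                                                 ^^^^^^^^^^^^^^^^
AttributeError: 'float' object has no attribute 'round'
```

The opening of 19.8 mm is too wide for a 14 mm bar, so the tips have probably caught the hub below it. I open, raise, undo the turn and regrip.

```bash
sed -i "s/s\['width'\].round(4)/round(s['width'],4)/" st.py; python3 st.py
python3 -m pendant '[[120,[0,0,0],[0,0,0]],[120,[0,0,0],[0,0,0]],[120,[0,0,0],[0,0,0]],[120,[0,0,-30],[0,0,0]],[120,[0,0,-30],[0,0,0]]]'
python3 -m pendant '[[120,[0,0,0],[0,0,0]],[120,[0,0,0],[0,0,0]],[120,[0,0,0],[0,0,0]],[120,[0,0,0],[0,0,0]],[120,[0,0,0],[0,0,0]]]'
python3 - <<'E'
from h import *
s=arm.sense();im=vision.read_camera('wrist');c=im['color'];T=c2w(im,s);save(cv2.resize(c[130:350,140:420],None,fx=2.5,fy=2.5),'w4.png')
exec(open('st.py').read())
E
```

```text
yaw 117.64 tz 0.265 w 0.0198 [ 0.5697 -0.085   0.1292] F [ 4.   3.8 -0.1] 59.99950647354126 j7 0.77 [ 0.75 -0.83  0.27]
t: 11.92
ee_pos: [0.5675, -0.0868, 0.189]
tool_rot: [-0.001, 0.518, 0.855, -0.001]
contact_force: [0.4, 0.6, -0.0]
width: 0.047
finger_force: 0.0
t: 12.55
ee_pos: [0.568, -0.0863, 0.1883]
tool_rot: [-0.0, 0.518, 0.856, -0.0]
contact_force: [0.3, -0.7, 1.1]
width: 0.0466
finger_force: 0.0
yaw 117.66 tz -0.016 w 0.0466 [ 0.5681 -0.0863  0.1885] F [-0.3  0.4  0.4] 0.0 j7 0.74 [-0.01 -0.02 -0.02]
```

View pics/w4.png

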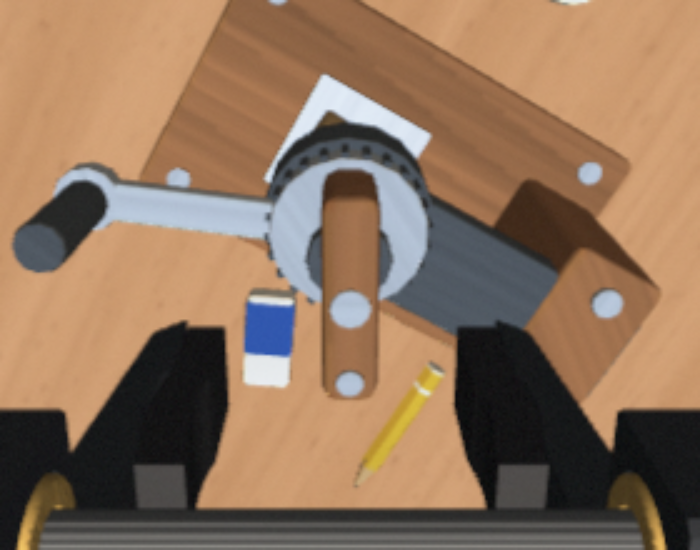

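The bar followed the tool by 20° and is still aligned, with the axle at (350,310). I regrip about 6 mm higher.

```bash
python3 -m pendant '[[120,[0,0,30],[0,0,0]],[120,[0,0,23],[0,0,0]],[120,[0,0,0],[0,0,0]],[240,[0,0,0],[0,0,0]],[240,[0,0,0],[0,0,0]]]' 60
python3 -m pendant '[[240,[0,0,0],[0,0,0]],[240,[0,0,0],[0,0,0]],[240,[0,0,0],[0,0,0]],[240,[0,0,0],[0,0,0]],[240,[0,0,0],[0,0,0]]]' 
python3 st.py
```

```text
t: 13.22
ee_pos: [0.569, -0.0865, 0.1368]
tool_rot: [0.001, 0.518, 0.856, 0.0]
contact_force: [-0.2, 0.3, -0.1]
width: 0.0291
finger_force: 0.0
t: 13.85
ee_pos: [0.5701, -0.0856, 0.1365]
tool_rot: [0.001, 0.517, 0.856, 0.001]
contact_force: [5.5, 1.6, -1.7]
width: 0.0135
finger_force: 60.0
yaw 117.69 tz -0.052 w 0.0135 [ 0.5701 -0.0856  0.1365] F [ 5.5  1.6 -1.7] 59.99955827370286 j7 0.77 [ 0.3  -0.85 -0.05]
```

```bash
python3 -m pendant '[[240,[0,0,0],[0,0,2.5]],[240,[0,0,0],[0,0,2.5]],[240,[0,0,0],[0,0,2.5]],[240,[0,0,0],[0,0,2.5]],[240,[0,0,0],[0,0,2.5]]]' >/dev/null; python3 st.py
python3 -m pendant '[[240,[0,0,0],[0,0,2]],[240,[0,0,0],[0,0,2]],[240,[0,0,0],[0,0,2]],[240,[0,0,0],[0,0,2]],[240,[0,0,0],[0,0,2]]]' >/dev/null; python3 st.py
```

```text
yaw 105.18 tz 0.289 w 0.0136 [ 0.5701 -0.0856  0.1365] F [ 4.9  2.1 -0.7] 59.99903462827206 j7 0.59 [ 0.26 -0.84  0.29]
yaw 95.19 tz 0.293 w 0.0136 [ 0.57   -0.0856  0.1365] F [ 5.1  0.9 -0.4] 59.99920355156064 j7 0.44 [ 0.21 -0.82  0.29]
```

```bash
python3 -m pendant '[[240,[0,0,0],[0,0,2]],[240,[0,0,0],[0,0,2]],[240,[0,0,0],[0,0,2]],[240,[0,0,0],[0,0,2]],[240,[0,0,0],[0,0,2]]]' >/dev/null; python3 st.py
```

```text
yaw 85.19 tz 0.422 w 0.0136 [ 0.57   -0.0856  0.1365] F [ 5.2  1.2 -0.3] 59.999452885240316 j7 0.3 [ 0.21 -0.79  0.42]
```

```bash
python3 -m pendant '[[240,[0,0,0],[0,0,1.5]],[240,[0,0,0],[0,0,1.5]],[240,[0,0,0],[0,0,0]],[240,[0,0,0],[0,0,0]],[240,[0,0,0],[0,0,0]]]' >/dev/null; python3 st.py
```

```text
yaw 82.26 tz 0.281 w 0.0132 [ 0.57   -0.0856  0.1365] F [5.7 1.9 1.3] 59.99986935406923 j7 0.26 [ 0.26 -0.91  0.28]
```

```bash
python3 -m pendant '[[240,[0,0,0],[0,0,0.2]],[240,[0,0,0],[0,0,0.2]],[240,[0,0,0],[0,0,0.2]],[240,[0,0,0],[0,0,0.2]],[240,[0,0,0],[0,0,0.2]]]' >/dev/null; python3 st.py
```

```text
yaw 81.27 tz 0.421 w 0.0132 [ 0.57   -0.0856  0.1365] F [ 6.   1.1 -0.3] 59.999967478215694 j7 0.24 [ 0.21 -0.94  0.42]
```

That is about 37 N. I release, lift and go back over the pin.

```bash
python3 -m pendant '[[120,[0,0,0],[0,0,0]],[120,[0,0,0],[0,0,0]],[120,[0,0,0],[0,0,0]],[120,[0,0,-30],[0,0,0]],[120,[0,0,-30],[0,0,0]]]' >/dev/null; python3 st.py
python3 -m pendant '[[60,[0,0,0],[0,0,9]],[60,[0,0,0],[0,0,9]],[60,[0,0,0],[0,0,9]],[60,[0,0,0],[0,0,9]],[60,[0,0,0],[0,0,9]]]' >/dev/null
python3 -m pendant '[[60,[0,0,0],[0,0,9]],[60,[0,0,0],[0,0,10]],[60,[-38,1,0],[0,0,0]],[60,[-39,1,0],[0,0,0]],[60,[0,0,0],[0,0,0]]]' >/dev/null
python3 -m pendant '[[60,[0,0,0],[0,0,0]],[60,[0,0,0],[0,0,0]],[60,[0,0,0],[0,0,0]],[60,[0,0,0],[0,0,0]],[60,[0,0,0],[0,0,0]]]' >/dev/null
python3 - <<'E'
from h import *
exec(open('st.py').read())
im=vision.read_camera('wrist');c=im['color'];T=c2w(im,s);save(c[100:],'w5.png')
print(proj(im,T,(.497,-.111,.148)),proj(im,T,(.4944,-.1132,.148)))
for m in masks_of('pin_center','wrist')[:2]: print(m['conf'],m['rect'])
E
```

```text
yaw 81.13 tz -0.014 w 0.0469 [ 0.5676 -0.0865  0.1961] F [ 1.2  0.6 -0.8] 0.0 j7 0.2 [-0.03 -0.01 -0.01]
yaw 17.16 tz 0.003 w 0.0674 [ 0.4953 -0.1109  0.1957] F [-1.  -0.7  0.4] 0.0 j7 -0.69 [-0.04  0.18  0.  ]
(np.float64(276.59590695335385), np.float64(234.2567470088353)) (np.float64(278.640914882276), np.float64(238.71683246868744))
0.7 [238.5, 71.1, 72.8, 171.9]
```

View pics/w5.png

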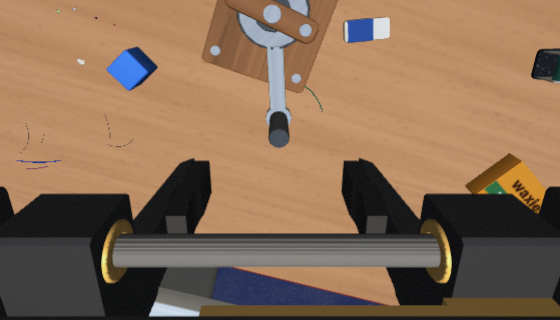

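The pin top is at (279,236), where predicted. I go down, grip and swing it back clockwise.

```bash
python3 -m pendant '[[60,[0,0,40],[0,0,0]],[60,[0,0,39],[0,0,0]],[60,[0,0,0],[0,0,0]],[235,[0,0,0],[0,0,0]],[235,[0,0,0],[0,0,0]]]' 25 >/dev/null
python3 -m pendant '[[235,[0,0,0],[0,0,0]],[235,[0,0,0],[0,0,0]],[235,[0,0,0],[0,0,0]],[235,[0,0,0],[0,0,0]],[235,[0,0,0],[0,0,0]]]' >/dev/null; python3 st.py
python3 -m pendant '[[235,[0.2,-4.1,0],[0,0,3]],[235,[0.4,-8.2,0],[0,0,6]],[235,[0.4,-8.2,0],[0,0,6]],[235,[0.4,-8.2,0],[0,0,6]],[235,[0,0,0],[0,0,0]]]' >/dev/null; python3 st.py
```

```text
yaw 17.12 tz -0.014 w 0.0125 [ 0.4955 -0.1117  0.1169] F [ 0.8 -3.  -1. ] 25.001404797658324 j7 -0.59 [-0.71  0.03 -0.01]
yaw -3.91 tz -0.066 w 0.0128 [ 0.4911 -0.0824  0.1168] F [-3.5 -1.9  5.4] 25.000355998054147 j7 -0.93 [-0.2   0.77 -0.07]
```

```bash
python3 -m pendant '[[235,[0.4,-8.2,0],[0,0,6]],[235,[0.4,-8.2,0],[0,0,6]],[235,[0.4,-8.2,0],[0,0,6]],[235,[0.4,-8.2,0],[0,0,6]],[235,[0.4,-8.2,0],[0,0,6]]]' >/dev/null; python3 st.py
python3 -m pendant '[[235,[0.1,-2.7,0],[0,0,2]],[235,[0.1,-2.7,0],[0,0,2]],[235,[0.1,-2.7,0],[0,0,2]],[235,[0,0,0],[0,0,0]],[235,[0,0,0],[0,0,0]]]' >/dev/null; python3 st.py
```

```text
yaw -34.11 tz 0.042 w 0.0133 [ 0.5023 -0.0448  0.1167] F [-7.9 -4.  10. ] 25.00154223293066 j7 -1.43 [-0.58  1.91  0.04]
yaw -39.89 tz 0.016 w 0.013 [ 0.507  -0.0379  0.1167] F [-9.4 -0.2 13. ] 25.003240909427404 j7 -1.52 [-0.11  2.06  0.02]
```

```bash
python3 -m pendant '[[235,[0.1,-2.7,0],[0,0,2]],[235,[0.1,-2.7,0],[0,0,1]],[235,[0,-1,0],[0,0,0]],[235,[0,0,0],[0,0,0]],[235,[0,0,0],[0,0,0]]]' >/dev/null; python3 st.py
```

```text
yaw -42.93 tz -0.006 w 0.0132 [ 0.5104 -0.0337  0.1167] F [-12.4  -1.5  15.5] 25.006674584001303 j7 -1.58 [-0.26  2.73 -0.01]
```

```bash
python3 -m pendant '[[235,[0,-1.5,0],[0,0,0]],[235,[0,-1.5,0],[0,0,0]],[235,[0,0,0],[0,0,0]],[235,[0,0,0],[0,0,0]],[235,[0,0,0],[0,0,0]]]' >/dev/null; python3 st.py
```

```text
yaw -43.01 tz -0.169 w 0.013 [ 0.5115 -0.0325  0.1167] F [-15.1  -3.8  17.3] 25.011613313108683 j7 -1.58 [-0.63  3.25 -0.17]
```

Pushing force at the pin is now above 10 N, so the ring is at its stop. I release, lift and check.

```bash
python3 -m pendant '[[60,[0,0,0],[0,0,0]],[60,[0,0,0],[0,0,0]],[60,[0,0,0],[0,0,0]],[60,[0,0,-40],[0,0,0]],[60,[0,0,-45],[0,0,0]]]' >/dev/null
python3 -m pendant '[[60,[0,0,-10],[0,0,0]],[60,[0,0,0],[0,0,0]],[60,[0,0,0],[0,0,0]],[60,[0,0,0],[0,0,0]],[60,[0,0,0],[0,0,0]]]' >/dev/null
python3 - <<'E'
from h import *
exec(open('st.py').read())
im=vision.read_camera('wrist');c=im['color'];T=c2w(im,s)
d=vision.read_camera('side')['color'];o=np.zeros((420,760,3),np.uint8);o[:,:360]=c[:,100:460];o[:400,360:]=cv2.resize(d[180:380,180:380],None,fx=2,fy=2);save(o,'w6.png')
for p in [(.5118,-.0365,.148),(.5098,-.0388,.148)]: u,v=proj(im,T,p);print(u-100,v)
E
```

```text
yaw -42.85 tz 0.034 w 0.0674 [ 0.516  -0.0308  0.2112] F [ 0.1 -0.6  0.4] 0.0 j7 -1.7 [0.04 0.13 0.03]
183.2503000956666 228.3817908352354
187.62184149262816 228.24943160947038
```

View pics/w6.png

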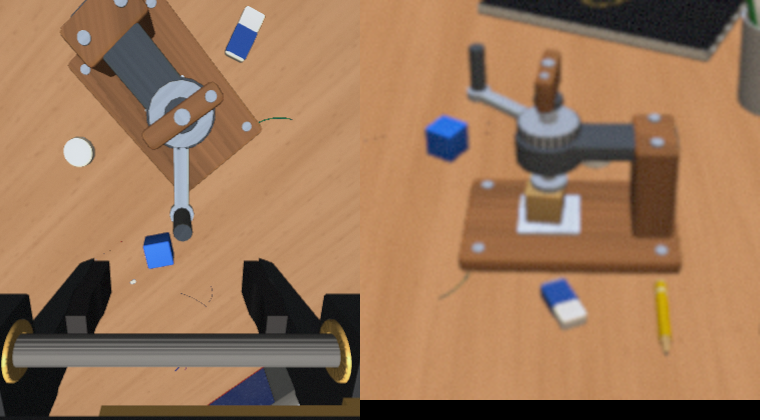

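The pin top is at (182,231), its starting place (predicted 183), so the ring is tight. The foot is on the cube, which stands upright on the platen, the bystanders have not moved, and the gripper is clear. I hand in.

```bash
python3 -c "
from rig import arm
print(arm.sense()['t'],arm.close_job())"
```

```text
the job is handed in; nothing more can be done
25.3 None
```

The job is handed in at 25.3 s with no verdict shown: I loosened the ring about 1.0 rad, pressed the cube with about 37 N (estimated from the handle torque), swung the lever back to its stop, and left the gripper clear.

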